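# Hold the 20 mm glass cell in the light path of the ink-shop viewer

### The job

Slide the shutter of the cell viewer fully open; then lift the middle-length glass cell (the 20 mm one) out of the rack by its two frosted faces only, never putting a finger on its clear windows and never squeezing the thin glass hard. Finish while holding it still and upright in the gap between lamp and screen, touching nothing but the gripper, with the light passing squarely in through the middle of one clear window and out of the other: do not put it down or let go. Leave the other two cells and everything else on the bench where they are.

Things in the scene. Friction and masses are not known exactly. Their poses are not given: they have to be found in the camera images.
- viewer: Cell viewer, fixed: aluminium rail 60 wide, 360 long, its top 30 mm above the table, with a grey finned lamp house, lens and shutter at its +y end and a white screen at its -y end. Origin: on the table under the middle of the open gap; z up, y along the beam from screen to lamp, x across it. Tops above the table: lamp house 132, shutter guide 125 mm; the guide's front is at y = +69 mm.
- beam (a point): Point on the beam's axis in the middle of the open gap between shutter guide and screen, 95 mm above the table, with the viewer's axes: the beam is level, about 6 mm thick, and runs along y from the lens (81 mm away towards +y) to the middle of the screen (68 mm away).
- screen (a point): Middle of the white ground-glass screen, where the beam lands (thin cross on it), 95 mm above the table; 92 mm square black frame, upright, its top 141 mm above the table and its inner side at the viewer's y = -65 mm.
- shutter (a joint): Slide of the metal plate in front of the lens: 0 = closed, 0.042 m = fully open against its stop. It opens along the viewer's -x (towards the robot's side), slides with about 1.5 N of friction and stays where it is left; it may start up to 0.012 open.
- shutter_knob (a point): Centre of the top of the shutter's upright round knob, 159 mm above the table (14 mm diameter, 22 mm tall, dark steel). It stands free all round above the shutter guide, which ends 34 mm below the knob's top, and moves with the shutter.
- rack: Wooden rack, fixed: 56 (x) by 180 (y) by 28 mm high, three equal wells 22.5 (x) by 49 (y) mm in a row along y at 54 mm pitch, floors 8 mm above the table. Origin: centre of its underside. A cell stands upright in each, light path along the rack's y, frosted faces to its +x and -x, top 58 mm above the table, 1.25 mm of play either side in x. Which cell is in which well varies.
- cell20: The cell to hold: open-topped rectangular glass cell, 20 mm path; 20 mm wide (x), 26 long (y), 50 tall (z), about 24 g. The whitish faces across x (20 mm apart) are frosted, for gripping; the transparent faces across y are the clear windows. Light passes along its y. Origin: centre of its underside. A grip of 15 N is easily borne; 30 N a finger is too hard.
- cell20_mid (a point): Centre of the 20 mm cell, 25 mm above its underside, on the line through the centres of its clear windows; axes as the cell.
- cell20_window_a: Clear window of the 20 mm cell at its +y end (15 mm wide, 50 mm tall, stands 0.5 mm proud of the frosted walls' ends); its origin and axes are those of the cell.
- cell20_window_b: Clear window of the 20 mm cell at its -y end, otherwise the same.
- cell10: Shortest cell (10 mm path): 20 (x) by 16 (y) by 50 mm tall, same make; origin at the centre of its underside. Stays in the rack.
- cell40: Longest cell (40 mm path): 20 (x) by 46 (y) by 50 mm tall, same make; origin at the centre of its underside. Stays in the rack.
- ink_tin_wide: Bystander: round ink tin, 80 mm diameter, 62 mm tall; origin at the centre of its underside.
- ink_tin_tall: Bystander: round ink tin, 72 mm diameter, 88 mm tall; origin at the centre of its underside.
- dropper_bottle: Bystander: small amber glass bottle, 32 mm diameter, 75 mm tall; origin at the centre of its underside.
- brayer: Bystander: ink roller with a 80 mm wide rubber roller and wooden handle, lying on the table, 185 mm long, 40 mm high; origin on the table under the middle, roller towards its +x.
- ink_knife: Bystander: ink knife lying flat, 215 mm long along its x, 24 mm high; origin on the table under its middle.
- loupe: Bystander: folding magnifier, 46 mm square, 57 mm tall; origin at the centre of its underside.
There are look-alikes about, which are no part of the job. Leave any blue look-alike of the cell20 alone.

How it is judged:
On the way, in this order (a step that is already met when the one before it is completed fails the run):
1. the shutter is slid fully open (value of joint shutter above 0.037 m), for 0.2 s.
2. the 20 mm cell is held by the fingers, clear above the rack (z of cell20 in the frame of rack above 0.035 m and contact force between the fingers and cell20 above 1 N and contact force between cell20 and rack below 0.05 N), for 0.2 s.
At the end, for the whole second after the job is handed in: The shutter is within 5 mm of fully open and the fingers hold the 20 mm cell still (under 20 mm/s), upright and square to the beam (each within 0.15 rad), its centre within 4.5 mm of the beam's axis across, 14 mm in height and 45 mm of the middle of the gap along the beam, resting on nothing (value of joint shutter above 0.037 m and x of cell20_mid in the frame of beam between -0.0045 and 0.0045 m and y of cell20_mid in the frame of beam between -0.045 and 0.045 m and z of cell20_mid in the frame of beam between -0.014 and 0.014 m and angle between the y axis of cell20 and the y axis of viewer, either way round below 0.15 rad and angle between cell20's own z axis and vertical below 0.15 rad and linear speed of cell20 below 0.02 m/s and contact force between the fingers and cell20 above 1 N and contact force between cell20 and viewer below 0.05 N); the arm keeps its last pose, push and grip.
It fails at once if a finger touches a clear window of the 20 mm cell (contact force between the fingers and cell20_window_a above 0.5 N or contact force between the fingers and cell20_window_b above 0.5 N).
It fails at once if the 20 mm cell is squeezed hard (contact force between the fingers and cell20 above 60 N).
It fails at once if another cell is moved out of its place (distance of cell10 from where it was at the start of the episode above 0.025 m or distance of cell40 from where it was at the start of the episode above 0.015 m).
It fails at once if something else on the bench is moved (distance of any of ink_tin_wide, ink_tin_tall, dropper_bottle, brayer, ink_knife, loupe from where it was at the start of the episode above 0.015 m).
It also fails if it takes over 58 s, if anything falls off the work surface, if the arm or the gripper's body presses on something with over 40 N, if the wrist force passes 120 N, or if a joint passes its speed limit or range.

### The arm

A 6-joint arm with a two-finger parallel gripper is mounted at the origin on the work surface. World frame = base frame: x ahead of the robot, y to its left, z up, the work surface at z = 0. Lengths are in m, angles in rad, forces in N, time in s.
With the tool pointing down it reaches from about 0.35 to 0.975 m from the base axis. Payload 4.9 kg.
Tool frame: the origin (TCP) lies midway between the tips of the shut fingers; the grasp point (between the pads) lies 19 mm behind it; z points along the fingers, y is the direction in which the jaws open and shut (so a half turn about z gives the same grasp; the last joint's range is limited). The gripper opens to 85 mm and grips with 20 to 120 N. Pads are 22 mm wide; open, the fingers measure 114 mm over their backs; the gripper's body (76 mm by 85 mm) begins 54 mm behind the grasp point. The pads swing forward as they close: fully open they stand 13 mm farther back than shut.
Start: joints at [-1.42, 0.053, 1.613, -0, 1.476, -0.119], TCP at [0.167, -0.602, 0.231] pointing down, gripper open.
Joint ranges: [-3.01, 3.01], [-1.01, 2.22], [0.06, 2.58], [-1.02, 4.17], [0.09, 2.62], [-3.14, 3.14]. Speed limits (rad/s): [2.57, 2.57, 3.14, 3.14, 3.14, 3.14].

### API

Orientations are given as a unit quaternion [w, x, y, z].
In Python, from plant import manip, cams gives the robot as it stands.
- The arm moves only by the tool jog_arm, never from a script. Its argument "targets" is a list of rows, each a list of 4 numbers: the shift along the tool's x, y, z in m, then the turn about the tool's z in degrees. A call has 1 to 5 rows; each row is the pose to reach, as a shift and turn from the pose commanded when the call began, along the tool's axes at that moment; what a row does not reach only later rows make up. A row lasts 1/12 s, in which the tool goes at most 41.7 mm and 7.16 degrees, less where a joint would pass 70% of its speed; a pose out of reach is approached as far as the arm can. A call with a gripper value outside its range is refused whole. "fingers" is the opening, from 0 (shut) to 1 (fully open), set as the call begins (left out, the last holds). The fingers move at their own pace and stop on an object; the grip force is fixed at half the most. Time passes only in rows, so rows that repeat a pose let the fingers close. It gives the time, the measured TCP pose, the force and the opening at its end, in the units of the state.
- manip.state(): the state, without advancing time (a new reading comes with each control period).
- cams.grab_frame(name): name is "side" or "top" or "wrist"; returns the picture (480x640x3 uint8, red, green, blue); there is no depth.
- cams.get_calibration(name): a dict with "camera_matrix" (3x3 intrinsics, pixels), "cam_to_world" (4x4, takes a point from camera to world coordinates). Camera axes: x right, y up, looking along -z (the intrinsics and any distortion apply to the point x, -y, -z); pixel columns grow to the right and rows downward; lengths in m; the calibration is good to about 2 mm. The wrist camera is an equidistant fisheye: a pixel r from the principal point sees the ray r / f radians off the axis. A picture is of the moment at which its call begins: read the wrist's pose just before it. get_calibration takes no time and is no camera call; for the wrist camera it gives the pose at the moment of the call.
- manip.job_done(): hands the job in, once; it reports no verdict.
The state is a dict: "time": time; "joint_pos": joint angles; "joint_vel": joint speeds; "joint_efforts": joint torques, N m; "tool_pos": TCP position; "tool_rot": TCP orientation; "contact_force": force on the tool from outside, world axes, zero at the start; "ft_torque": the same for the moment, N m; "gripper_width": opening from 0.0 (shut) to 1.0 (fully open).
Only numpy, scipy, OpenCV 4.12 (cv2) and the standard library are available. Lean on these libraries where they do the work, as an engineer would, in place of code of your own. Each camera call takes 0.05 s, during which the arm holds its last target. There are 200 camera calls.

## Working session

There is one attempt and no reset: what is moved stays moved. The work goes in short steps, Python scripts to look and compute and a tool call to move; the robot and the scene stay as the last step left them, time stands still between calls to the robot, and variables do not carry over. Pictures are saved under pics/ and viewed, about 8 in all and at most 12, crops included, and the job is handed in when it is done.

Besides the shell and the picture viewer there is one more tool, called after ">>>" in YAML: its name, and indented under it one key for each argument. jog_arm: Moves the arm, as the interface text tells. Its arguments: {"type":"object","properties":{"targets":{"type":"array"},"fingers":{"type":"number"}},"required":["targets"]}

```bash
mkdir -p pics
cat > h.py <<'E'
import numpy as np, cv2
from plant import manip, cams
def ray(name,uv,cal=None):
    c=cal or cams.get_calibration(name); K=np.array(c["camera_matrix"]);T=np.array(c["cam_to_world"])
    x=(uv[0]-K[0,2])/K[0,0]; y=(uv[1]-K[1,2])/K[1,1]
    if name=="wrist":
        r=np.hypot(x,y); s=np.sin(r)/r if r>1e-9 else 1; d=np.array([x*s,-y*s,-np.cos(r)])
    else: d=np.array([x,-y,-1.])
    return T[:3,3],T[:3,:3]@d
def onz(name,uv,z,cal=None):
    o,d=ray(name,uv,cal); return o+d*(z-o[2])/d[2]
def proj(name,p,cal=None):
    c=cal or cams.get_calibration(name); K=np.array(c["camera_matrix"]);T=np.array(c["cam_to_world"])
    q=T[:3,:3].T@(np.array(p)-T[:3,3]); x,y,z=q[0],-q[1],-q[2]
    if name=="wrist":
        r=np.hypot(x,y);th=np.arctan2(r,z);k=th/r if r>1e-9 else 1/z;x,y=x*k,y*k
    else: x,y=x/z,y/z
    return np.array([K[0,0]*x+K[0,2],K[1,1]*y+K[1,2]])
E
python3 - <<'E'
from h import *
for n in("top","side","wrist"):
    c=cams.get_calibration(n); print(n,np.round(c["camera_matrix"],1).tolist(),np.round(c["cam_to_world"],3).tolist(),[k for k in c])
    cv2.imwrite(f"pics/{n}0.png",cams.grab_frame(n)[...,::-1])
print(manip.state())
E
```

```text
top [[538.1, 0.0, 306.9], [0.0, 538.1, 240.5], [0.0, 0.0, 1.0]] [[-0.003, 0.991, -0.137, 0.385], [-1.0, 0.0, 0.022, -0.019], [0.021, 0.137, 0.99, 1.2], [0.0, 0.0, 0.0, 1.0]] ['camera_matrix', 'cam_to_world']
side [[586.6, 0.0, 314.2], [0.0, 586.6, 231.6], [0.0, 0.0, 1.0]] [[0.999, 0.018, -0.051, 0.479], [-0.053, 0.561, -0.826, -1.094], [0.014, 0.827, 0.561, 0.83], [0.0, 0.0, 0.0, 1.0]] ['camera_matrix', 'cam_to_world']
wrist [[371.6, 0.0, 324.4], [0.0, 371.6, 238.7], [0.0, 0.0, 1.0]] [[0.267, 0.92, 0.288, 0.24], [-0.964, 0.255, 0.078, -0.582], [-0.001, -0.298, 0.955, 0.373], [0.0, 0.0, 0.0, 1.0]] ['camera_matrix', 'cam_to_world']
{'time': 0.15, 'joint_pos': array([-1.42002333e+00,  5.32127246e-02,  1.61397900e+00,  3.83382189e-06,
        1.47599761e+00, -1.19017335e-01]), 'joint_vel': array([ 0.00086267, -0.00132801, -0.00472815,  0.00191436, -0.00098319,
        0.00029219]), 'joint_efforts': array([-1.64083995e-04, -3.94243348e+01, -3.70720661e+01, -2.21495925e-04,
        4.65661433e-03, -1.98425255e-05]), 'tool_pos': array([ 0.1664984 , -0.6019108 ,  0.23034054]), 'tool_rot': array([-7.98269952e-04,  9.90915144e-01,  1.34486208e-01, -1.07674634e-05]), 'contact_force': array([-0.16528588, -0.01056002,  0.11411083]), 'ft_torque': array([ 0.00937277,  0.00223447, -0.0092467 ]), 'gripper_width': 1.0006396681546237}
```

View pics/top0.png

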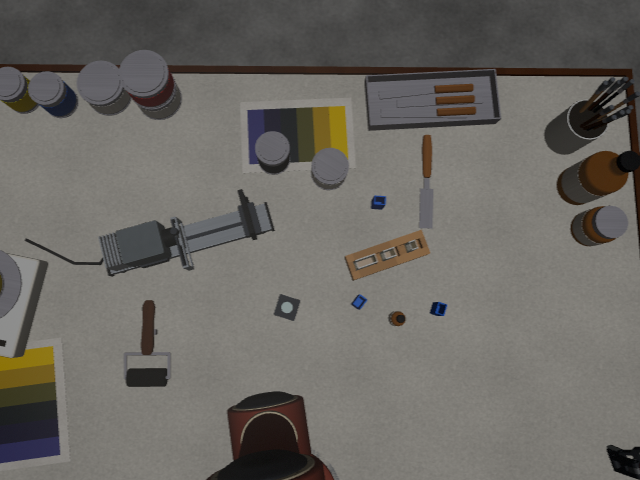

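View pics/side0.png

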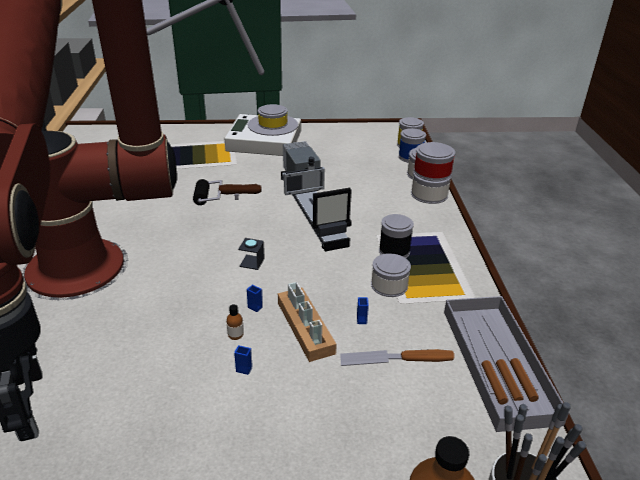

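The top view shows the viewer at about (185,235), with the lamp on the left and the screen at (255,215). The rack is at (387,255) with the tins at (272,150) and (330,168). I'll zoom in on the viewer and the rack.

Run:
```python
import cv2,numpy as np
t=cv2.imread("pics/top0.png")
a=cv2.resize(t[180:290,90:290],None,fx=4,fy=4,interpolation=cv2.INTER_CUBIC)[:330]
b=cv2.resize(t[222:287,335:440],None,fx=4,fy=4,interpolation=cv2.INTER_CUBIC)
s=cv2.imread("pics/side0.png")
c=cv2.resize(s[135:255,265:365],None,fx=2.6,fy=2.25,interpolation=cv2.INTER_CUBIC)
d=np.zeros((600,800,3),np.uint8); d[:330]=a[:330]; d[335:335+b.shape[0],:b.shape[1]]=b; d[330:330+c.shape[0],430:430+c.shape[1]]=c
cv2.imwrite("pics/z1.png",np.clip(d*1.5,0,255).astype(np.uint8))
```

```text
(no output)
```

View pics/z1.png

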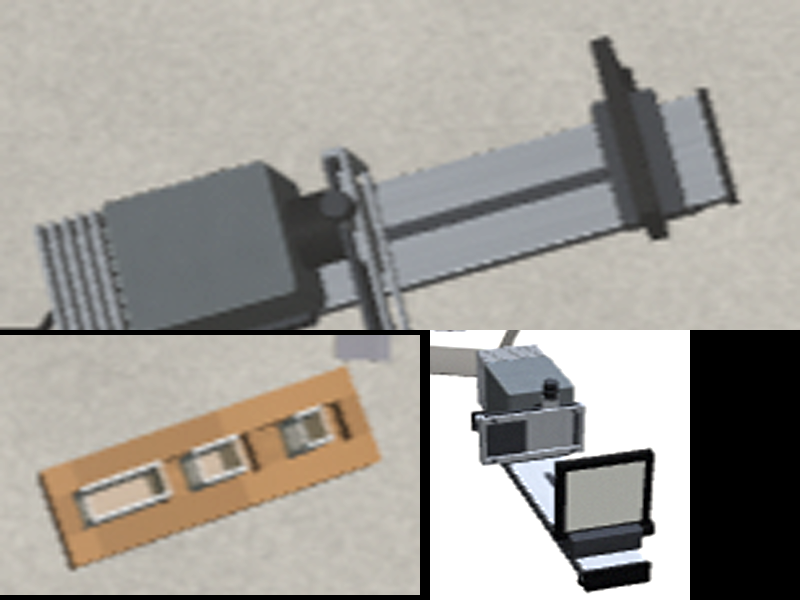

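Run:
```python
from h import *
A=lambda p:(90+p[0]/4,180+p[1]/4)
B=lambda p:(335+p[0]/4,222+(p[1]-335)/4)
W=lambda p,z:np.round(onz("top",p,z),4)
print("knob",W(A((335,205)),.159))
f=[W(A(p),.141) for p in((600,38),(657,236))];print("frame",f,np.linalg.norm(f[0]-f[1]),np.degrees(np.arctan2(*(f[0]-f[1])[[1,0]])))
s=[W(A(p),.03) for p in((392,230),(606,171))];print("slot",s,np.degrees(np.arctan2(*(s[0]-s[1])[[1,0]])))
e=[W(A(p),.03) for p in((703,90),(733,200))];print("end",e,np.linalg.norm(e[0]-e[1]))
r=[W(B(p),.028) for p in((40,473),(345,368),(382,458),(73,568))];print("rack",r,[np.linalg.norm(r[i]-r[i-1]) for i in range(4)],np.mean(r,0))
c=[W(B(p),.058) for p in((181,463),(239,436),(248,468),(192,492))];print("cell",c,[np.linalg.norm(c[i]-c[i-1]) for i in range(4)],np.mean(c,0))
```

```text
knob [0.548  0.2176 0.159 ]
frame [array([0.6357, 0.092 , 0.141 ]), array([0.5353, 0.0624, 0.141 ])] 0.1046724414542816 16.426608980693597
slot [array([0.5543, 0.2155, 0.03  ]), array([0.5871, 0.0993, 0.03  ])] 105.76288436506671
end [array([0.6326, 0.0464, 0.03  ]), array([0.571 , 0.0294, 0.03  ])] 0.0639027385954625
rack [array([ 0.5125, -0.128 ,  0.028 ]), array([ 0.5709, -0.298 ,  0.028 ]), array([ 0.5207, -0.3169,  0.028 ]), array([ 0.4604, -0.1454,  0.028 ])] [np.float64(0.05492877205982306), np.float64(0.17975138386115416), np.float64(0.05364000372856057), np.float64(0.18179202402745842)] [ 0.516125 -0.222075  0.028   ]
cell [array([ 0.5146, -0.201 ,  0.058 ]), array([ 0.5292, -0.2325,  0.058 ]), array([ 0.5119, -0.2369,  0.058 ]), array([ 0.499 , -0.2065,  0.058 ])] [np.float64(0.01654116078151706), np.float64(0.034719014962985364), np.float64(0.01785077029150281), np.float64(0.033023779311278124)] [ 0.513675 -0.219225  0.058   ]
```

>>> jog_arm:
  targets:
    - [0.127,-0.104,-0.007,0]
    - [0.127,-0.104,-0.007,0]
    - [0.127,-0.104,-0.007,0]
    - [0.127,-0.104,-0.007,0]
    - [0.127,-0.104,-0.007,0]

```text
time: 0.57
tool_pos: [0.2644, -0.4638, 0.2383]
tool_rot: [-0.001, 0.991, 0.137, 0.001]
contact_force: [-0.1, 0.2, -0.2]
gripper_width: 1.0
```

>>> jog_arm:
  targets:
    - [0.127,-0.104,-0.007,0]
    - [0.127,-0.104,-0.007,0]
    - [0.127,-0.104,-0.007,0]
    - [0.127,-0.104,-0.007,0]
    - [0.127,-0.104,-0.007,0]

```text
time: 0.98
tool_pos: [0.3588, -0.3298, 0.2455]
tool_rot: [-0.001, 0.99, 0.138, 0.001]
contact_force: [0.3, -1.1, -0.7]
gripper_width: 0.998
```

>>> jog_arm:
  targets:
    - [0.127,-0.104,-0.007,0]
    - [0.127,-0.104,-0.007,0]
    - [0.127,-0.104,-0.007,0]
    - [0.127,-0.104,-0.007,0]
    - [0.127,-0.104,-0.007,0]

```text
time: 1.4
tool_pos: [0.4533, -0.1957, 0.2526]
tool_rot: [-0.001, 0.99, 0.138, 0.001]
contact_force: [-1.0, -0.5, 0.3]
gripper_width: 1.0
```

>>> jog_arm:
  targets:
    - [0,0,0,-35]
    - [0,0,0,-35]
    - [0,0,0,-35]
    - [0,0,0,-35]
    - [0,0,0,-35]

```text
time: 1.82
tool_pos: [0.4503, -0.2007, 0.2519]
tool_rot: [-0.0, 0.903, 0.429, -0.0]
contact_force: [-0.0, -0.4, -0.4]
gripper_width: 0.999
```

>>> jog_arm:
  targets:
    - [0,0,0,-35]
    - [0,0,0,-35]
    - [0,0,0,-35]
    - [0,0,0,-35]
    - [0,0,0,-35]

```text
time: 2.23
tool_pos: [0.4503, -0.2008, 0.2519]
tool_rot: [-0.0, 0.733, 0.681, -0.0]
contact_force: [0.4, 0.8, 0.4]
gripper_width: 1.0
```

>>> jog_arm:
  targets:
    - [0,0,0,-22]
    - [0,0,0,-22]
    - [0,0,0,-22]
    - [0,0,0,-22]
    - [0,0,0,-22]

```text
time: 2.65
tool_pos: [0.4504, -0.2006, 0.252]
tool_rot: [-0.0, 0.593, 0.805, -0.0]
contact_force: [0.3, 0.3, -0.2]
gripper_width: 1.001
```

```bash
cat >> h.py <<'E'
from scipy.spatial.transform import Rotation as R
import json
def toolR(s): return R.from_quat(np.array(s["tool_rot"])[[1,2,3,0]]).as_matrix()
def go(p,yaw=None):
    s=manip.state(); M=toolR(s); d=M.T@(np.array(p)-s["tool_pos"])
    y0=np.degrees(np.arctan2(M[1,0],M[0,0])); print("tool",np.round(s["tool_pos"],4),"yaw",round(y0,2),"shift",np.round(d,4),"turn",None if yaw is None else round(-(yaw-y0),2),"F",np.round(s["contact_force"],1))
def snap(f,name="wrist"):
    c=cams.get_calibration(name); im=cams.grab_frame(name); cv2.imwrite(f"pics/{f}.png",im[...,::-1])
    json.dump({k:np.array(v).tolist() for k,v in c.items()},open(f"pics/{f}.json","w"))
def cal(f): return json.load(open(f"pics/{f}.json"))
E
python3 - <<'E'
from h import *
snap("w1"); go((.45,-.2,.25),107)
E
```

```text
tool [ 0.4504 -0.2006  0.2521] yaw 107.26 shift [ 0.0007 -0.0002  0.0021] turn 0.26 F [-0.1 -0.5  1.2]
```

View pics/w1.png

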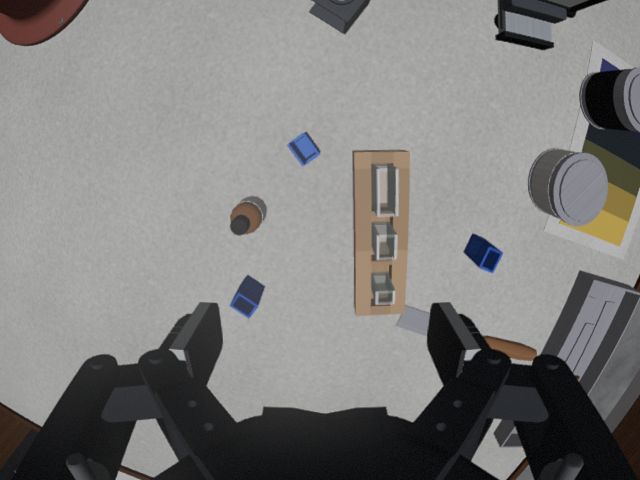

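The rack spans (354,151) to (405,316), with the 20 mm cell in the middle well at (384,242). I'll fit the rack's top face and the cell's rim in world coordinates.

Run:
```python
from h import *
c=cal("w1"); im=cv2.imread("pics/w1.png"); h=cv2.cvtColor(im,cv2.COLOR_BGR2HSV)
m=cv2.inRange(h,(8,60,60),(25,255,255)); m[:, :340]=0; m[:,420:]=0; m[:140]=0; m[325:]=0
m=cv2.morphologyEx(m,cv2.MORPH_CLOSE,np.ones((5,5)))
cs=max(cv2.findContours(m,0,2)[0],key=cv2.contourArea)[:,0]
P=np.array([onz("wrist",p,.028,c)[:2] for p in cs],np.float32)
(cx,cy),(w,hh),a=cv2.minAreaRect(P); print("rack",cx,cy,w,hh,a,cv2.boundingRect(cs))
b=cv2.boxPoints(((cx,cy),(w,hh),a));print(b)
crop=im[145:325,345:420]; z=cv2.resize(crop,None,fx=8,fy=8,interpolation=cv2.INTER_CUBIC)[400:1000]
cv2.imwrite("pics/w1c.png",z)
```

```text
rack 0.517451286315918 -0.21928271651268005 0.056714773178100586 0.18056929111480713 19.127758026123047 (353, 151, 57, 165)
[[ 0.46107543 -0.14327468]
 [ 0.5202436  -0.3138748 ]
 [ 0.57382715 -0.29529077]
 [ 0.514659   -0.12469062]]
```

View pics/w1c.png

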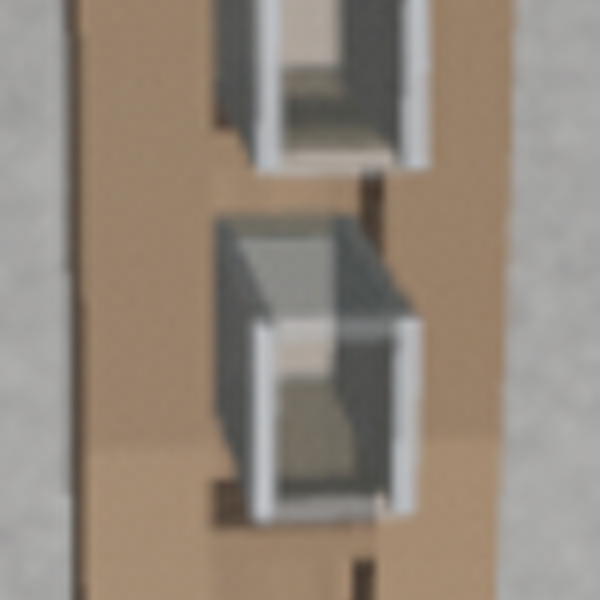

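Run:
```python
from h import *
c=cal("w1")
P=np.array([onz("wrist",(345+p[0]/8,145+(p[1]+400)/8),.058,c) for p in((252,318),(425,318),(412,520),(250,522))])
print(P.round(4).tolist(),[round(np.linalg.norm(P[i]-P[i-1]),4) for i in range(4)],P.mean(0))
```

```text
[[0.505, -0.2102, 0.058], [0.5251, -0.2039, 0.058], [0.5328, -0.2286, 0.058], [0.5135, -0.2347, 0.058]] [np.float64(0.026), np.float64(0.0211), np.float64(0.0259), np.float64(0.0202)] [ 0.51909049 -0.21935327  0.058     ]
```

>>> jog_arm:
  targets:
    - [0.146,0.11,-0.015,1]
    - [0.146,0.11,-0.015,1]
    - [0.146,0.11,-0.015,1]
    - [0.146,0.11,-0.015,1]
    - [0.146,0.11,-0.015,1]

```text
time: 3.12
tool_pos: [0.5127, -0.0242, 0.268]
tool_rot: [0.0, 0.598, 0.801, 0.001]
contact_force: [0.6, -0.6, -0.6]
gripper_width: 0.999
```

>>> jog_arm:
  targets:
    - [0.146,0.11,-0.015,0]
    - [0.146,0.11,-0.015,0]
    - [0.146,0.11,-0.015,0]
    - [0.146,0.11,-0.015,0]
    - [0.146,0.11,-0.015,0]

```text
time: 3.53
tool_pos: [0.5768, 0.1474, 0.2825]
tool_rot: [-0.0, 0.598, 0.801, 0.001]
contact_force: [-0.3, -0.3, -1.0]
gripper_width: 0.999
```

>>> jog_arm:
  targets:
    - [0,0,0,0]
    - [0,0,0,0]
    - [0,0,0,0]

```text
time: 3.78
tool_pos: [0.5757, 0.1426, 0.2819]
tool_rot: [-0.0, 0.599, 0.801, -0.0]
contact_force: [-1.1, -0.1, -0.2]
gripper_width: 1.0
```

Run:
```python
from h import *
snap("w2"); go((.575,.143,.28),106)
```

```text
tool [0.5757 0.1422 0.282 ] yaw 106.34 shift [ 0.0009 -0.0004  0.002 ] turn 0.34 F [-0.1 -0.4 -1. ]
```

View pics/w2.png

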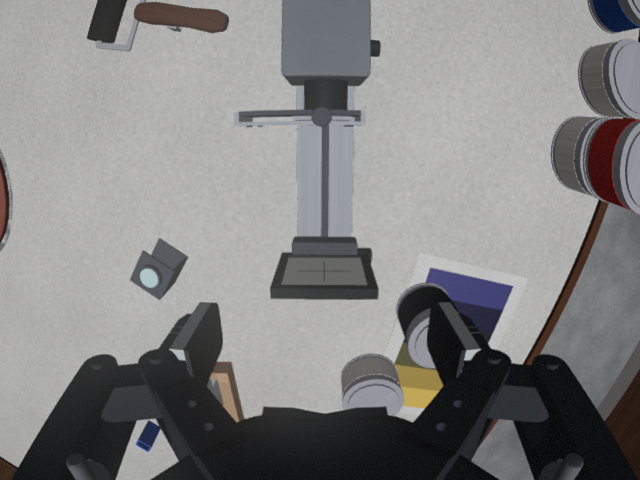

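The knob top is at (321,117), the screen cross at (324,271), the frame's top corners at (270,298) and (378,298), and the rail slot from (325,125) to (325,235).

Run:
```python
from h import *
c=cal("w2"); W=lambda p,z:onz("wrist",p,z,c)[:2]
k=W((321,117),.159); f=[W(p,.141) for p in((270.5,298),(378.5,298))]; g=[W(p,.141) for p in((270.5,291),(378,290))]
x=W((324.5,271),.095); s=[W(p,.03) for p in((325,130),(325,235))]; rl=[[W((297,v),.03),W((354,v),.03)] for v in(150,230)]
yaw=lambda a,b:np.degrees(np.arctan2(*(b-a)[::-1]))
print("knob",k,"frame",f,np.linalg.norm(f[1]-f[0]),yaw(*f),"g",np.linalg.norm(g[1]-g[0]),yaw(*g)); print("cross",x,"slot",s,yaw(s[1],s[0])-90)
print("cross-slot/knob yaw",yaw(x,s[0])-90)
for r in rl: print(np.mean(r,0),np.linalg.norm(r[0]-r[1]))
for a in(15.5,16,16.5):
    X=np.array([np.cos(np.radians(a)),np.sin(np.radians(a))]);Y=np.array([-X[1],X[0]])
    o=x+.068*Y; print(a,"origin",o,"knob",(k-o)@X,(k-o)@Y,"slot",[((q-o)@X).round(4) for q in s],"frame",[((q-o)@X).round(4) for q in f],[((q-o)@Y).round(4) for q in f])
```

```text
knob [0.54977674 0.22093203] frame [array([0.54963613, 0.06597159]), array([0.63842623, 0.09214815])] 0.09256831520051774 16.42624993622902 g 0.09132498295793635 17.02019774194865
cross [0.59217588 0.08519174] slot [array([0.55549866, 0.21147691]), array([0.58799083, 0.10109369])] 16.40220978452153
cross-slot/knob yaw 16.19497688631958
[0.56196724 0.19137144] 0.06026241956887464
[0.58688677 0.10681144] 0.06316661318112449
15.5 origin [0.57400367 0.15071862] knob -0.0045820936336923405 0.07413414791329492 slot [np.float64(-0.0016), np.float64(0.0002)] frame [np.float64(-0.0461), np.float64(0.0464)] [np.float64(-0.0752), np.float64(-0.0737)]
16 origin [0.57343254 0.15055754] knob -0.0033415804743106136 0.07416872168321703 slot [np.float64(-0.0004), np.float64(0.0004)] frame [np.float64(-0.0462), np.float64(0.0464)] [np.float64(-0.0748), np.float64(-0.0741)]
16.5 origin [0.57286284 0.15039149] knob -0.0021008128406382427 0.07419246875455442 slot [np.float64(0.0007), np.float64(0.0005)] frame [np.float64(-0.0462), np.float64(0.0463)] [np.float64(-0.0743), np.float64(-0.0745)]
```

>>> jog_arm:
  targets:
    - [0.083,-0.003,0.07,0]
    - [0.083,-0.003,0.07,0]
    - [0.083,-0.003,0.07,0]
    - [0.083,-0.003,0.07,0]
    - [0.083,-0.003,0.07,0]
  fingers: 0.45

```text
time: 4.25
tool_pos: [0.5485, 0.2212, 0.211]
tool_rot: [-0.001, 0.599, 0.801, -0.001]
contact_force: [-0.0, -0.4, 0.7]
gripper_width: 0.453
```

>>> jog_arm:
  targets:
    - [0,0,0,0]
    - [0,0,0.02,0]
    - [0,0,0.04,0]
    - [0,0,0.055,0]
    - [0,0,0.07,0]

```text
time: 4.67
tool_pos: [0.5512, 0.2206, 0.1437]
tool_rot: [0.001, 0.6, 0.8, 0.001]
contact_force: [0.1, 0.3, 0.1]
gripper_width: 0.448
```

>>> jog_arm:
  targets:
    - [0,0,0,0]
    - [0,0,0,0]

```text
time: 4.83
tool_pos: [0.5503, 0.2209, 0.1432]
tool_rot: [0.0, 0.599, 0.8, 0.0]
contact_force: [1.2, 0.3, -0.2]
gripper_width: 0.448
```

Run:
```python
from h import *
snap("w3"); go((.5498,.2209,.140),106.2)
```

```text
tool [0.5509 0.2213 0.1442] yaw 106.37 shift [-0.0001 -0.0012  0.0042] turn 0.17 F [-0.2  0.5  0.1]
```

View pics/w3.png

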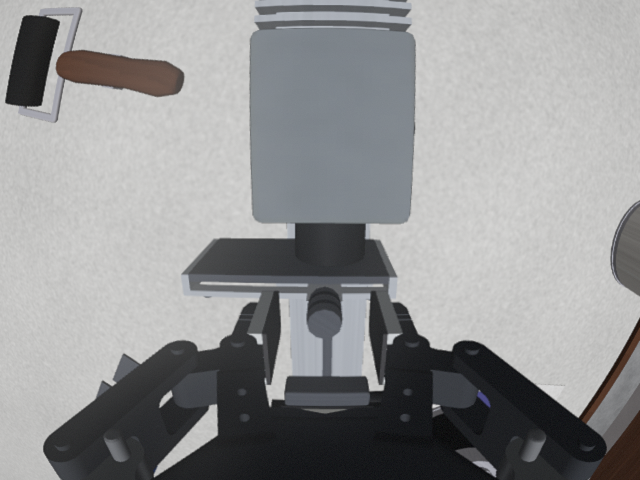

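The knob at (324,310) stands between the two pads. I'll push it towards -x, which is the tool's -y.

>>> jog_arm:
  targets:
    - [0,-0.008,0.002,0]
    - [0,-0.016,0.002,0]
    - [0,-0.024,0.002,0]
    - [0,-0.032,0.002,0]
    - [0,-0.04,0.002,0]

```text
time: 5.3
tool_pos: [0.5108, 0.2107, 0.1412]
tool_rot: [0.001, 0.599, 0.801, 0.001]
contact_force: [2.2, 1.4, 1.5]
gripper_width: 0.452
```

>>> jog_arm:
  targets:
    - [0,-0.003,0,0]
    - [0,-0.006,0,0]
    - [0,-0.009,0,0]
    - [0,-0.009,0,0]

```text
time: 5.63
tool_pos: [0.5019, 0.2081, 0.1402]
tool_rot: [-0.0, 0.599, 0.801, -0.0]
contact_force: [0.3, 0.1, -0.8]
gripper_width: 0.449
```

>>> jog_arm:
  targets:
    - [0,-0.001,0,0]
    - [0,-0.002,0,0]
    - [0,-0.003,0,0]
    - [0,-0.003,0,0]

```text
time: 5.97
tool_pos: [0.5002, 0.2076, 0.1402]
tool_rot: [0.0, 0.599, 0.801, 0.001]
contact_force: [3.6, 1.7, -2.1]
gripper_width: 0.452
```

>>> jog_arm:
  targets:
    - [0,-0.001,0,0]
    - [0,-0.002,0,0]
    - [0,-0.002,0,0]

```text
time: 6.22
tool_pos: [0.4997, 0.2074, 0.1402]
tool_rot: [0.002, 0.599, 0.801, 0.003]
contact_force: [11.0, 4.1, -6.3]
gripper_width: 0.452
```

Run:
```python
from h import *
snap("w4"); go((.5498,.2209,.140),106.2)
snap("t4","top")
```

```text
tool [0.4998 0.2075 0.1402] yaw 106.44 shift [-0.0013  0.0518  0.0006] turn 0.24 F [11.2  4.4 -7.1]
```

View pics/w4.png

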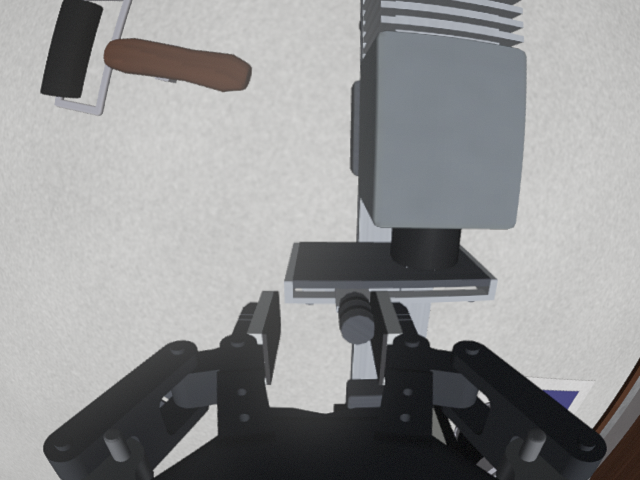

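The force has risen to about 12 N with the motion stalled and the knob well to the -x side, so the shutter is against its stop. Next I back off, rise and go to the rack.

>>> jog_arm:
  targets:
    - [0,0.004,0,0]
    - [0,0.008,0,0]
    - [0,0.008,-0.04,0]
    - [0,0.008,-0.08,0]
    - [0,0.008,-0.11,0]

```text
time: 6.73
tool_pos: [0.5053, 0.209, 0.2527]
tool_rot: [-0.0, 0.599, 0.801, -0.0]
contact_force: [-0.1, -0.7, 0.6]
gripper_width: 0.445
```

>>> jog_arm:
  targets:
    - [-0.138,-0.036,0,0]
    - [-0.138,-0.036,0,0]
    - [-0.138,-0.036,0,0]
    - [-0.138,-0.036,0,0]
    - [-0.138,-0.036,0,0]

```text
time: 7.15
tool_pos: [0.5096, 0.0633, 0.2501]
tool_rot: [-0.0, 0.601, 0.8, -0.001]
contact_force: [-0.1, 0.2, 0.6]
gripper_width: 0.45
```

>>> jog_arm:
  targets:
    - [-0.138,-0.036,0,0]
    - [-0.138,-0.036,0,0]
    - [-0.138,-0.036,0,0]
    - [-0.138,-0.036,0,0]
    - [-0.138,-0.036,0,0]

```text
time: 7.57
tool_pos: [0.5143, -0.0785, 0.25]
tool_rot: [-0.001, 0.6, 0.8, -0.001]
contact_force: [0.2, -0.6, 0.6]
gripper_width: 0.448
```

>>> jog_arm:
  targets:
    - [-0.138,-0.036,0.08,-2.7]
    - [-0.138,-0.036,0.08,-2.7]
    - [-0.138,-0.036,0.08,-2.7]
    - [-0.138,-0.036,0.08,-2.7]
    - [-0.138,-0.036,0.08,-2.7]

```text
time: 7.98
tool_pos: [0.5169, -0.2204, 0.1651]
tool_rot: [-0.004, 0.581, 0.814, -0.001]
contact_force: [-0.9, 0.3, -0.8]
gripper_width: 0.452
```

>>> jog_arm:
  targets:
    - [0,0,0,0]
    - [0,0,0,0]
    - [0,0,0,0]

```text
time: 8.23
tool_pos: [0.52, -0.2171, 0.1713]
tool_rot: [0.001, 0.579, 0.816, 0.0]
contact_force: [0.3, 0.6, -0.7]
gripper_width: 0.449
```

Run:
```python
from h import *
snap("w5"); go((.519,-.2194,.1),109.1)
t=cv2.imread("pics/t4.png")[180:290,90:290]; w=cv2.imread("pics/w5.png")
d=np.zeros((600,640,3),np.uint8); d[:480]=w
d[380:600,:400]=cv2.resize(t,None,fx=2,fy=2); cv2.imwrite("pics/m5.png",d)
```

```text
tool [ 0.52   -0.2172  0.1716] yaw 109.28 shift [-0.0017 -0.0018  0.0716] turn 0.18 F [ 0.6 -0.3 -0.9]
```

View pics/m5.png

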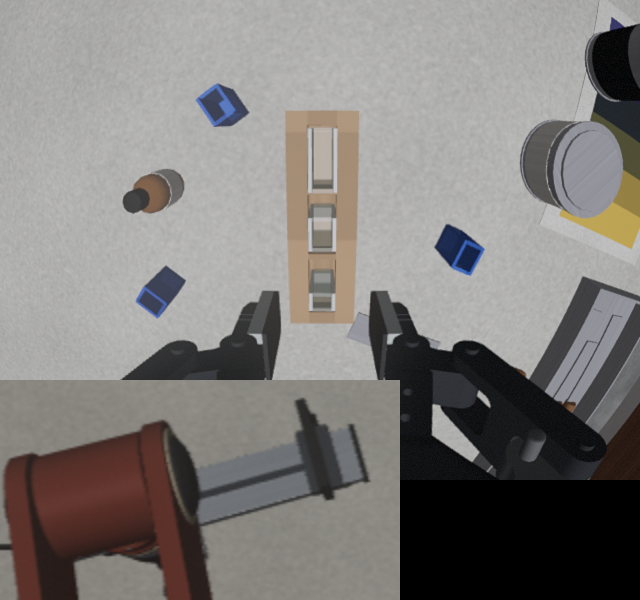

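The cell rim spans about (309,204) to (335,251), and the pads straddle its axis.

Run:
```python
from h import *
c=cal("w5")
P=np.array([onz("wrist",p,.058,c) for p in((308.5,204),(335.5,204),(336,251),(308.5,251))])
print([round(np.linalg.norm(P[i]-P[i-1]),4) for i in range(4)],P.mean(0)); go(P.mean(0)*[1,1,0]+[0,0,.034],109.1)
```

```text
[np.float64(0.0351), np.float64(0.019), np.float64(0.0351), np.float64(0.0201)] [ 0.51702544 -0.21403779  0.058     ]
tool [ 0.52   -0.2172  0.1716] yaw 109.28 shift [ 0.0041 -0.002   0.1376] turn 0.18 F [ 0.6 -0.3 -0.9]
```

The length reads 35 mm, because the far edge I picked there was the well and not the rim. The sideways offset of -2 mm agrees with the earlier fit, so I keep that fit along the cell. Descending.

>>> jog_arm:
  targets:
    - [-0.0017,-0.002,0.03,0]
    - [-0.0017,-0.002,0.06,0]
    - [-0.0017,-0.002,0.08,0]
    - [-0.0017,-0.002,0.09,0]
    - [-0.0017,-0.002,0.09,0]

```text
time: 8.7
tool_pos: [0.5166, -0.219, 0.0782]
tool_rot: [-0.002, 0.579, 0.815, -0.0]
contact_force: [0.1, 0.1, -0.4]
gripper_width: 0.451
```

>>> jog_arm:
  targets:
    - [0,0,0.015,0]
    - [0,0,0.03,0]
    - [0,0,0.04,0]
    - [0,0,0.047,0]
    - [0,0,0.047,0]

```text
time: 9.12
tool_pos: [0.5175, -0.2204, 0.0328]
tool_rot: [-0.001, 0.579, 0.815, -0.0]
contact_force: [-0.7, 0.6, 0.7]
gripper_width: 0.448
```

Run:
```python
from h import *
snap("w6"); go((.519,-.2194,.034),109.1)
```

```text
tool [ 0.5179 -0.2207  0.0336] yaw 109.17 shift [ 0.0009  0.0014 -0.0004] turn 0.07 F [-0.1  0.9  0.5]
```

View pics/w6.png

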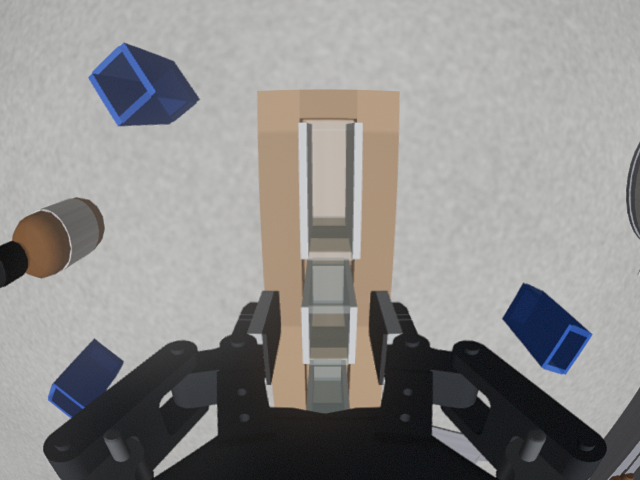

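The 20 mm cell's rim at (301–356, 306–362) lies between the pads, which meet only the frosted sides. A full close (60 N) would be too hard, so I close in small steps and watch where the opening stalls.

>>> jog_arm:
  targets:
    - [0.001,0.0013,0,0]
    - [0.001,0.0013,0,0]
    - [0.001,0.0013,0,0]
    - [0.001,0.0013,0,0]
  fingers: 0.3

```text
time: 9.5
tool_pos: [0.5191, -0.2197, 0.0341]
tool_rot: [0.001, 0.58, 0.815, 0.0]
contact_force: [0.7, -0.3, -0.4]
gripper_width: 0.3
```

>>> jog_arm:
  targets:
    - [0,0,0,0]
    - [0,0,0,0]
    - [0,0,0,0]
    - [0,0,0,0]
  fingers: 0.26

```text
time: 9.83
tool_pos: [0.5187, -0.2195, 0.0333]
tool_rot: [0.0, 0.58, 0.815, 0.0]
contact_force: [1.2, 0.3, -1.3]
gripper_width: 0.259
```

>>> jog_arm:
  targets:
    - [0,0,0,0]
    - [0,0,0,0]
    - [0,0,0,0]
  fingers: 0.25

```text
time: 10.08
tool_pos: [0.5187, -0.2195, 0.0333]
tool_rot: [-0.0, 0.58, 0.815, 0.0]
contact_force: [0.5, -1.0, 0.1]
gripper_width: 0.251
```

>>> jog_arm:
  targets:
    - [0,0,0,0]
    - [0,0,0,0]
    - [0,0,0,0]
  fingers: 0.24

```text
time: 10.33
tool_pos: [0.5187, -0.2195, 0.0333]
tool_rot: [0.0, 0.58, 0.815, 0.0]
contact_force: [0.8, -0.8, 0.0]
gripper_width: 0.242
```

>>> jog_arm:
  targets:
    - [0,0,0,0]
    - [0,0,0,0]
    - [0,0,0,0]
  fingers: 0.234

```text
time: 10.58
tool_pos: [0.5187, -0.2195, 0.0333]
tool_rot: [0.0, 0.58, 0.815, 0.0]
contact_force: [-0.3, 0.7, 0.7]
gripper_width: 0.235
```

>>> jog_arm:
  targets:
    - [0,0,0,0]
    - [0,0,0,0]
    - [0,0,0,0]
  fingers: 0.23

```text
time: 10.83
tool_pos: [0.5187, -0.2195, 0.0333]
tool_rot: [-0.0, 0.58, 0.815, 0.0]
contact_force: [-0.6, -0.1, -0.2]
gripper_width: 0.228
```

>>> jog_arm:
  targets:
    - [0,0,0,0]
    - [0,0,0,0]
    - [0,0,0,0]
  fingers: 0.226

```text
time: 11.08
tool_pos: [0.5187, -0.2195, 0.0334]
tool_rot: [0.0, 0.58, 0.815, 0.0]
contact_force: [1.1, 0.3, 0.3]
gripper_width: 0.237
```

Run:
```python
from h import *
w=[]
for i in range(4): cams.grab_frame("wrist"); s=manip.state(); w.append(s["gripper_width"])
print(np.round(w,4),np.mean(w),s["contact_force"])
```

```text
[0.2277 0.2299 0.2307 0.2266] 0.2287288024895293 [-0.93871921  0.16107134  0.66751959]
```

>>> jog_arm:
  targets:
    - [0,0,0,0]
    - [0,0,0,0]
    - [0,0,0,0]
  fingers: 0.221

```text
time: 11.53
tool_pos: [0.5187, -0.2195, 0.0334]
tool_rot: [0.0, 0.58, 0.815, 0.0]
contact_force: [1.0, 0.2, -0.0]
gripper_width: 0.229
```

Run:
```python
from h import *
w=[]
for i in range(10): cams.grab_frame("wrist"); s=manip.state(); w.append(s["gripper_width"])
print(np.mean(w),np.std(w)); snap("w7")
```

```text
0.23038688793247974 0.002718022156231474
```

The opening stalls at 0.230 with 0.221 commanded, so the cell is gripped, lightly. Lifting slowly.

>>> jog_arm:
  targets:
    - [0,0,-0.002,0]
    - [0,0,-0.005,0]
    - [0,0,-0.01,0]
    - [0,0,-0.015,0]
    - [0,0,-0.02,0]

```text
time: 12.5
tool_pos: [0.5188, -0.2195, 0.0539]
tool_rot: [0.0, 0.58, 0.815, 0.0]
contact_force: [0.2, -0.0, -0.2]
gripper_width: 0.229
```

>>> jog_arm:
  targets:
    - [0,0,-0.01,0]
    - [0,0,-0.02,0]
    - [0,0,-0.03,0]
    - [0,0,-0.04,0]
    - [0,0,-0.04,0]

```text
time: 12.92
tool_pos: [0.5205, -0.2204, 0.0968]
tool_rot: [0.003, 0.58, 0.815, 0.0]
contact_force: [0.7, 0.4, 0.5]
gripper_width: 0.231
```

Run:
```python
from h import *
snap("w8"); go((.519,-.2194,.034),109.1); print(manip.state()["gripper_width"])
a=cv2.imread("pics/w7.png")[240:430,230:430];b=cv2.imread("pics/w8.png")[240:430,230:430]
cv2.imwrite("pics/m8.png",cv2.resize(np.hstack([a,b]),None,fx=2,fy=2))
```

```text
tool [ 0.5199 -0.2201  0.0955] yaw 109.16 shift [ 0.0012 -0.0007  0.0615] turn 0.06 F [-0.5  0.3 -0.8]
0.2301443250274132
```

View pics/m8.png

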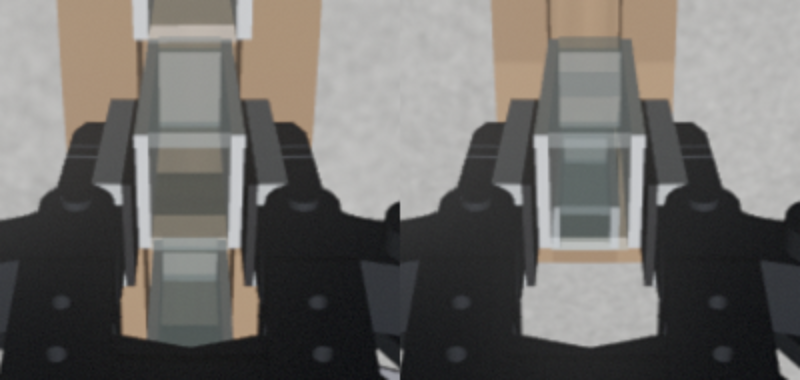

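Both pictures show the rim in the same place between the pads, so the cell came up with the gripper and didn't slip. Now raising it and carrying it to the gap.

>>> jog_arm:
  targets:
    - [0,0,-0.02,0]
    - [0,0,-0.045,0]
    - [0,0,-0.075,0]
    - [0,0,-0.105,0]
    - [0,0,-0.125,0]

```text
time: 13.38
tool_pos: [0.5192, -0.2197, 0.2211]
tool_rot: [0.001, 0.58, 0.815, 0.0]
contact_force: [-0.2, 0.4, -0.1]
gripper_width: 0.227
```

>>> jog_arm:
  targets:
    - [0.012,0.006,0,0]
    - [0.033,0.017,0,0]
    - [0.057,0.029,0,0]
    - [0.084,0.043,0,0]
    - [0.111,0.0573,0,0]

```text
time: 13.8
tool_pos: [0.5355, -0.094, 0.2164]
tool_rot: [-0.001, 0.58, 0.815, -0.0]
contact_force: [-0.7, -0.1, 0.4]
gripper_width: 0.234
```

>>> jog_arm:
  targets:
    - [0.025,0.013,0,0]
    - [0.05,0.026,0,0]
    - [0.072,0.037,0,0]
    - [0.092,0.0475,0,0]
    - [0.111,0.0573,0,0]

```text
time: 14.22
tool_pos: [0.5531, 0.03, 0.2163]
tool_rot: [-0.001, 0.579, 0.815, -0.001]
contact_force: [-0.4, -0.9, -0.7]
gripper_width: 0.228
```

>>> jog_arm:
  targets:
    - [0.025,0.013,0,0.5]
    - [0.05,0.026,0,1]
    - [0.075,0.039,0,2]
    - [0.098,0.0505,0,3]
    - [0.111,0.0573,0,3]

```text
time: 14.63
tool_pos: [0.5706, 0.1543, 0.2163]
tool_rot: [-0.001, 0.6, 0.8, -0.001]
contact_force: [0.1, -0.7, -0.1]
gripper_width: 0.23
```

>>> jog_arm:
  targets:
    - [0,0,0,0]
    - [0,0,0,0]
    - [0,0,0,0]

```text
time: 14.88
tool_pos: [0.5714, 0.1508, 0.2175]
tool_rot: [-0.0, 0.601, 0.799, -0.001]
contact_force: [0.3, -0.3, 0.1]
gripper_width: 0.228
```

Run:
```python
from h import *
snap("w9"); go((.5732,.1505,.095),106.2); print(manip.state()["gripper_width"])
```

```text
tool [0.5715 0.1505 0.2178] yaw 106.11 shift [-0.0004  0.0017  0.1228] turn -0.09 F [ 0.6 -0.3  0.4]
0.22510569551454418
```

>>> jog_arm:
  targets:
    - [0,0.0017,0,0]
    - [0,0.0017,0.015,0]
    - [0,0.0017,0.035,0]
    - [0,0.0017,0.05,0]
    - [0,0.0017,0.06,0]

```text
time: 15.35
tool_pos: [0.5727, 0.1509, 0.1564]
tool_rot: [-0.001, 0.601, 0.799, -0.001]
contact_force: [-0.3, -1.0, -0.7]
gripper_width: 0.231
```

>>> jog_arm:
  targets:
    - [0,0,0.015,0]
    - [0,0,0.03,0]
    - [0,0,0.045,0]
    - [0,0,0.057,0]
    - [0,0,0.063,0]

```text
time: 15.77
tool_pos: [0.5726, 0.1514, 0.0935]
tool_rot: [-0.001, 0.601, 0.799, -0.001]
contact_force: [0.1, -0.4, -1.4]
gripper_width: 0.23
```

>>> jog_arm:
  targets:
    - [0,0,0,0]
    - [0,0,0,0]
    - [0,0,0,0]

```text
time: 16.02
tool_pos: [0.5742, 0.152, 0.0965]
tool_rot: [0.001, 0.601, 0.799, 0.001]
contact_force: [-0.5, -0.3, 0.4]
gripper_width: 0.231
```

Run:
```python
from h import *
snap("w10"); go((.5732,.1505,.095),106.2); w=[]
snap("s10","side")
for i in range(6): cams.grab_frame("wrist"); w.append(manip.state()["gripper_width"])
print(np.mean(w)); go((.5732,.1505,.095),106.2)
a=cv2.imread("pics/w10.png"); s=cv2.imread("pics/s10.png")[110:260,250:380]
# predicted pixels of viewer landmarks from the w2 fit, drawn as marks
c=cal("w10"); yaw=np.radians(16.2);X=np.array([np.cos(yaw),np.sin(yaw),0]);Y=np.array([-X[1],X[0],0]);o=np.array([.5732,.1505,0])
d=np.zeros((600,800,3),np.uint8); d[:480,:640]=a; e=cv2.resize(s,None,fx=2,fy=2); d[300:600,540:800]=e
cv2.imwrite("pics/m10.png",d)
for p in [(x,y,z) for x,y,z in((0,0,.12),(-.03,.06,.03),(.03,.06,.03),(0,.074,.125))]: print(p,proj("wrist",o+p[0]*X+p[1]*Y+[0,0,p[2]],c).round(1))
```

```text
tool [0.5743 0.1521 0.0967] yaw 106.16 shift [-0.0012 -0.0015  0.0017] turn -0.04 F [ 0.8 -0.4  0.6]
0.22841467015044303
tool [0.5735 0.152  0.0956] yaw 106.16 shift [-0.0014 -0.0007  0.0006] turn -0.04 F [ 0.7 -0.5 -0.3]
(0, 0, 0.12) [321.2 338.9]
(-0.03, 0.06, 0.03) [268.9 157.1]
(0.03, 0.06, 0.03) [375.1 156.9]
(0, 0.074, 0.125) [320.2 136.3]
```

View pics/m10.png

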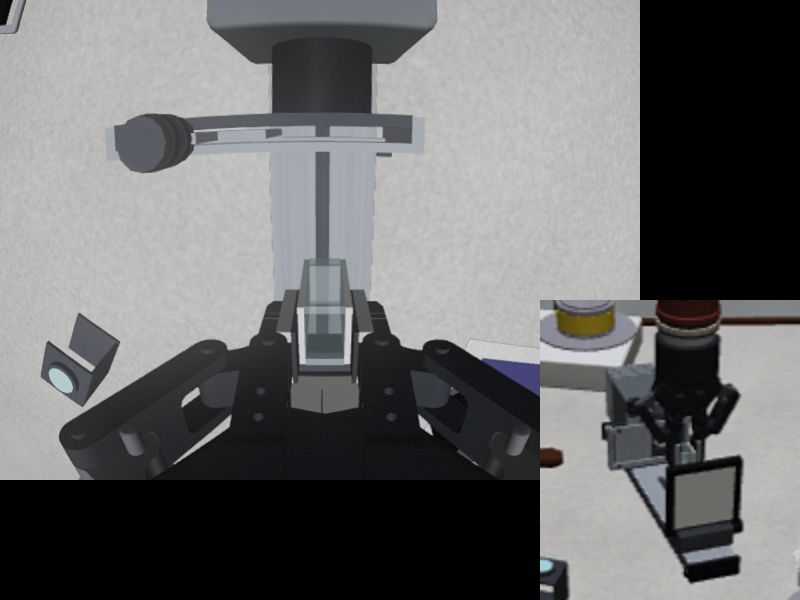

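The knob at (155,140) is at the open end. The cell hangs upright in the gap, clear of everything. Its rim centre is at column 325.5 against 321 for the beam axis, about 1.5 mm to +x, which agrees with the pose reading. I'll trim that and hand in.

>>> jog_arm:
  targets:
    - [-0.001,-0.0006,0,0]
    - [-0.001,-0.0012,0,0]
    - [-0.001,-0.0012,0,0]
    - [-0.001,-0.0012,0,0]
    - [-0.001,-0.0012,0,0]

```text
time: 16.83
tool_pos: [0.5725, 0.1507, 0.0953]
tool_rot: [-0.0, 0.601, 0.799, -0.0]
contact_force: [-0.6, -0.6, -0.7]
gripper_width: 0.227
```

>>> jog_arm:
  targets:
    - [0,0,0,0]
    - [0,0,0,0]
    - [0,0,0,0]
    - [0,0,0,0]
    - [0,0,0,0]

```text
time: 17.25
tool_pos: [0.5725, 0.1507, 0.0953]
tool_rot: [-0.0, 0.601, 0.799, -0.0]
contact_force: [0.8, 0.9, 0.6]
gripper_width: 0.227
```

Run:
```python
from h import *
go((.5732,.1505,.095),106.2); s=manip.state(); print(s["gripper_width"],np.abs(s["joint_vel"]).max(),s["time"])
print(manip.job_done())
```

```text
tool [0.5725 0.1507 0.0953] yaw 106.16 shift [-0.0004  0.0006  0.0003] turn -0.04 F [0.8 0.9 0.6]
0.22659227603132742 0.002097426951517858 17.25
the job is handed in; nothing more can be done
None
```

I pushed the shutter open, lifted the 20 mm cell out of the middle well by its frosted faces, and handed in at 17.3 s with the cell held in the gap. No verdict was reported.

- **Shutter:** I pushed until the knob stalled against its stop at about 12 N. The last wrist picture shows the knob still at the open end.
- **Cell position:** At hand-in the tool read within 0.7 mm of the fitted beam point on every axis, 0.04° off square and standing still. The last wrist picture, taken just before a final 1.2 mm sideways trim, put the cell about 1.5 mm off the axis and clear of the viewer. I took no picture after that trim.
- **Grip:** I closed the fingers in small steps to a commanded opening of 0.221, and they stalled at about 0.23. There was no visible slip after the lift, but the squeeze force was not measured directly.
- **Checks that disagreed:** One close look gave the cell's length as 35 mm, because I had marked the wrong edge. I used the earlier fit of 26 x 20 mm instead. The top view was blocked by the arm, so it could not confirm the shutter.
- **Other objects:** I saw nothing else moved in the pictures, but I did not measure the other cells or the bystanders again at the end.

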